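Open the push-and-turn cap of the cleaner bottle

TASK

Open the square cleaner bottle that stands in its holder: grip its child-proof cap from above, press it down gently (never with more than 30 N), keep it down while you twist it counter-clockwise until it is free, then lift it straight off. Finish while still holding the cap level in the gripper, right above the open bottle and about 8 cm clear of its mouth; leave the bottle seated in its holder and do not disturb the small jars round it.

Things in the scene. Friction and masses are not known exactly. Their poses are not given: they have to be found in the camera images.
- cap: The bottle's round ribbed grey push-and-turn cap, loose, 40 g, 54 mm across, 30 mm high. Origin: centre of its lower edge; z up. Its upper 25 mm can be gripped from above at any yaw. It starts locked, its x axis parallel to the bottle's. It must be pressed down more than 4 mm relative to the bottle (7 mm is right, the spring ends at 12 mm) before it can turn; clockwise is always blocked.
- cap_top (a point): Centre of the cap's flat top (with a raised turning arrow), 30 mm above the cap's origin. Held down, the cap turns counter-clockwise seen from above: once turned 0.80 rad relative to the bottle it is free to lift, and at about 1.45 rad it meets a stop (1.15 rad is right). When free, the spring raises it to 2 mm above its locked height.
- bottle: Square white plastic bottle 80 x 80 mm, loose, about 0.6 kg; flat shoulder at 94 mm, then a neck. Origin: centre of its underside, z up, sides along x and y. The locked cap's lower edge is 114 mm above it. The holder keeps it from turning (2 mm play on each side, some 0.05 rad either way); nothing holds it down: lifting a cap that is not free lifts the bottle.
- mouth (a point): Centre of the open bottle's top: the top of the raised spring seal, on the bottle's axis 142 mm above its underside.
- seal: Spring-loaded black rubber disc 24 mm across in the bottle's mouth, under the cap and pushing it up: 4 N when locked, 1.2 N more for each mm the cap is pressed (9 N at 4 mm, 12 N at 7 mm, hard end of travel at 12 mm and 18 N). Origin: centre of its top face.
- holder: Square steel socket fixed to the table, 94 x 94 mm outside, 45 mm high, on a screwed foot 126 x 126 mm. Origin: centre of its underside on the table; its floor is 5 mm thick, so the seated bottle's underside is 5 mm above the table.
- jam_jar: Bystander: squat glass jar of red jam, 60 mm across, 85 mm high, to the left of the holder. Origin: centre of its underside.
- pepper_jar: Bystander: slim jar with a black lid, 41 mm across, 105 mm high, to the right of the holder. Origin: centre of its underside.
- salt_shaker: Bystander: glass shaker with a grey top, 44 mm across, 90 mm high, between the robot and the holder. Origin: centre of its underside.
Mind the look-alikes: they are no part of the job. What is shaped like the bottle but pink or turquoise is not meant. What is shaped like the holder but orange is not meant.

How it is judged:
On the way, in this order (a step that is already met when the one before it is completed fails the run):
1. the gripped cap is pressed down at least 3.5 mm, still at its locked angle (z of cap in the frame of bottle below 0.1105 m and contact force between the fingers and cap above 1 N and angle between the x axis of cap and the x axis of bottle, either way round below 0.35 rad), for 0.1 s.
2. the cap is twisted free, turned at least 0.75 rad, still on the neck (angle between the x axis of cap and the x axis of bottle, either way round above 0.75 rad and z of cap in the frame of bottle below 0.126 m and horizontal distance between cap and mouth below 0.006 m), for 0.1 s.
At the end, for the whole second after the job is handed in: The cap is held by the fingers alone, level within 0.2 rad and still, its lower edge 30 to 150 mm above the top of the bottle's seal and within 30 mm sideways of the bottle's axis; the bottle is seated upright in its holder (within 4 mm of its floor, 6 mm sideways, 0.08 rad) (z of cap in the frame of mouth between 0.03 and 0.15 m and horizontal distance between cap and mouth below 0.03 m and angle between cap's own z axis and vertical below 0.2 rad and linear speed of cap below 0.03 m/s and contact force between the fingers and cap above 1 N and contact force between cap and bottle below 0.05 N and z of bottle in the frame of holder below 0.009 m and horizontal distance between bottle and holder below 0.006 m and angle between bottle's own z axis and vertical below 0.08 rad); the arm keeps its last pose, push and grip.
It fails at once if the cap is pressed on the spring seal with more than 30 N (contact force between cap and seal above 30 N).
It fails at once if the bottle is pulled out of its holder by more than 20 mm (z of bottle in the frame of holder above 0.025 m).
It fails at once if one of the three small jars is moved by more than 30 mm or tipped (distance of any of jam_jar, pepper_jar, salt_shaker from where it was at the start of the episode above 0.03 m or angle between any of jam_jar, pepper_jar, salt_shaker's own z axis and vertical above 0.4 rad).
It also fails if it takes over 40 s, if anything falls off the work surface, if the arm or the gripper's body presses on something with over 40 N, if the wrist force passes 120 N, or if a joint passes its speed limit or range.

ROBOT

A 6-joint arm with a two-finger parallel gripper is mounted at the origin on the work surface; the furniture and walls round the work are solid. World frame = base frame: x ahead of the robot, y to its left, z up, the work surface at z = 0. Lengths are in m, angles in rad, forces in N, time in s.
With the tool pointing down it reaches from about 0.35 to 0.85 m from the base axis. Payload 8.1 kg.
Tool frame: the origin (TCP) lies at the very end of the fingers, on their centre line; the grasp point (between the pads) lies 19 mm behind it; z points along the fingers, y is the direction in which the jaws open and shut (so a half turn about z gives the same grasp; the last joint's range is limited). The gripper opens to 93 mm and grips with 3 to 60 N. Pads are 15 mm wide; open, the fingers measure 128 mm over their backs; the gripper's body (75 mm by 188 mm) begins 65 mm behind the grasp point.
Start: joints at [-1.374, 0.13, 1.488, -0, 1.523, -0.085], TCP at [0.167, -0.576, 0.197] pointing down, gripper open.
Joint ranges: [-2.96, 2.96], [-0.89, 2.26], [0.02, 2.5], [-1.34, 4.48], [0, 2.73], [-2.66, 2.66]. Speed limits (rad/s): [2.39, 2.39, 2.79, 3.14, 3.14, 3.14].

INTERFACE

Orientations are given as a rotation vector (axis times angle).
In Python, from plant import read_state, read_camera, close_job gives the robot as it stands.
- The arm moves only by the tool jog_arm, never from a script. Its argument "motion" is one flat list of numbers, 7 for each row, row after row: the opening, from 0 (shut) to 1 (fully open), then the shift along the tool's x, y, z scaled (see below), then the turn, a rotation vector about the tool's x, y, z scaled (see below). A call has 1 to 8 rows; each row is the pose to reach, as a shift and turn from the pose measured when the call began, along the tool's axes at that moment; what a row does not reach only later rows make up. The controller multiplies each number of a shift by 0.5 m and each number of a turn by 90 degrees. A row lasts 1/10 s, in which the tool goes at most 50 mm and 8.59 degrees, less where a joint would pass 70% of its speed; a pose out of reach is approached as far as the arm can. A call with a number of a shift or a turn outside -1 to 1 is refused whole. A call with a gripper value outside its range is refused whole. The fingers move at their own pace and stop on an object; "grip_force" is the grip in N (left out, the last holds). Time passes only in rows, so rows that repeat a pose let the fingers close. It gives the time, the measured TCP pose, the force and the opening at its end, in the units of the state.
- read_state(): the state, without advancing time (a new reading comes with each control period).
- read_camera(name): name is "scene" or "top" or "wrist"; returns a dict with "frame" (480x640x3 uint8, red, green, blue), "vertical_fov" (degrees; the focal length in pixels is half the picture's height over the tangent of half this angle, whatever the lens; pixels are square), "cx", "cy" (the principal point, pixels), "world_from_camera" (4x4, takes a point from camera to world coordinates); the wrist camera has in their place "hand_eye" (4x4, takes a point from camera to tool coordinates, whose origin is the TCP and whose axes are the flange's). Camera axes: x right, y down, z forward; pixel columns grow to the right and rows downward; lengths in m; the calibration is good to about 2 mm. A picture is of the moment at which its call begins: read the wrist's pose just before it. There is no depth.
- close_job(): hands the job in, once; it reports no verdict.
The state is a dict: "t": time; "q": joint angles; "dq": joint speeds; "joint_torque": joint torques, N m; "tool_pos": TCP position; "orientation": TCP orientation; "force": force on the tool from outside, world axes, zero at the start; "wrist_torque": the same for the moment, N m; "opening": finger opening in m.
Only numpy, scipy, OpenCV 4.12 (cv2) and the standard library are available. Lean on these libraries where they do the work, as an engineer would, in place of code of your own. Each camera call takes 0.05 s, during which the arm holds its last target.

## Working session

There is one attempt and no reset: what is moved stays moved. The work goes in short steps, Python scripts to look and compute and a tool call to move; the robot and the scene stay as the last step left them, time stands still between calls to the robot, and variables do not carry over. Pictures are saved under pics/ and viewed, and the job is handed in when it is done.

Besides the shell and the picture viewer there is one more tool, called by a JSON object that holds its "fn" and its "kwargs". jog_arm: Moves the arm, as the interface text tells. Its arguments: {"type":"object","properties":{"motion":{"type":"array","items":{"type":"number"}},"grip_force":{"type":"number"}},"required":["motion"]}

```bash
ls; mkdir -p pics; python3 - <<'E'
from plant import *
import cv2,numpy as np
s=read_state();print(s)
np.set_printoptions(precision=4,suppress=True)
for n in ["scene","top","wrist"]:
    c=read_camera(n);cv2.imwrite(f"pics/{n}0.png",c["frame"][:,:,::-1])
    print(n,{k:v for k,v in c.items() if k!="frame"})
E
```

```text
pics
{'t': 0.0, 'q': array([-1.37440441e+00,  1.31159510e-01,  1.48925239e+00,  1.82902894e-07,
        1.52299001e+00, -8.54030646e-02]), 'dq': array([ 2.00113479e-04, -6.76034424e-04, -7.40661711e-04,  5.48504637e-04,
       -5.69267774e-05, -6.67197519e-04]), 'joint_torque': array([-2.17404981e-03, -5.59844255e+01, -4.91764784e+01,  7.64400093e-02,
        3.51790572e-02, -1.57385034e-04]), 'tool_pos': array([ 0.16675139, -0.57574321,  0.19600323]), 'orientation': array([-3.10867202e+00, -4.40925708e-01,  1.57255696e-04]), 'force': array([0.10996893, 0.11897675, 1.10172519]), 'wrist_torque': array([-0.03183588,  0.05781592, -0.02250821]), 'opening': 0.09304431616489513}
scene {'vertical_fov': 43.94744908618796, 'cx': 316.1666826226526, 'cy': 240.6299532273247, 'world_from_camera': array([[ 0.8868, -0.2654,  0.3783, -0.1616],
       [-0.462 , -0.4866,  0.7415, -1.1278],
       [-0.0127, -0.8323, -0.5542,  0.9064],
       [ 0.    ,  0.    ,  0.    ,  1.    ]])}
top {'vertical_fov': 42.61042952743045, 'cx': 323.3347001269108, 'cy': 234.1778352351219, 'world_from_camera': array([[ 0.0056, -0.9854,  0.1703,  0.1195],
       [-1.    , -0.0066, -0.0052, -0.0964],
       [ 0.0062, -0.1703, -0.9854,  1.5506],
       [ 0.    ,  0.    ,  0.    ,  1.    ]])}
wrist {'vertical_fov': 60.439584951471765, 'cx': 322.4672970771973, 'cy': 240.22946891641774, 'hand_eye': array([[-0.0004, -0.9549, -0.2969,  0.0831],
       [ 1.    ,  0.    , -0.0012,  0.    ],
       [ 0.0012, -0.2969,  0.9549, -0.1873],
       [ 0.    ,  0.    ,  0.    ,  1.    ]])}
```

View pics/scene0.png

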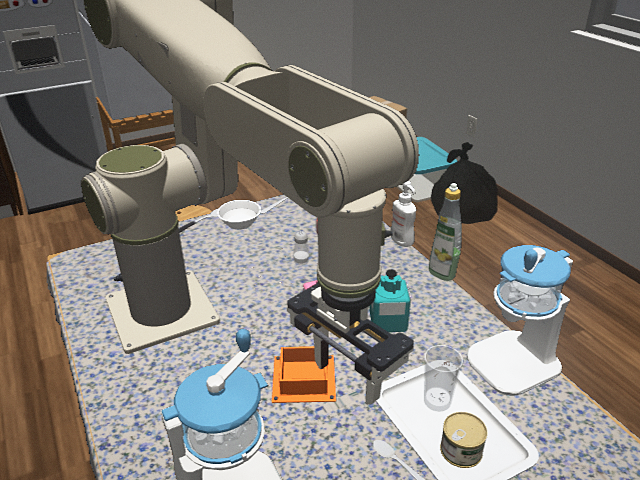

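View pics/top0.png

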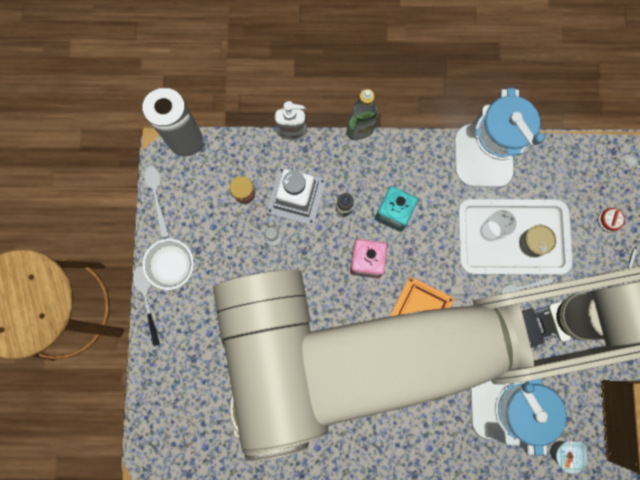

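Top view: candidates are the white square bottle with a grey cap in a grey holder at (296,185), the pink bottle at (369,257) and the turquoise one at (397,208). An empty orange holder is at (421,297). The white bottle fits the description, with jars at (242,189), (345,203) and (272,232) around it. I'll enlarge it to confirm.

```bash
cat > h.py <<'E'
from plant import *
import cv2,numpy as np
from scipy.spatial.transform import Rotation as R
np.set_printoptions(precision=4,suppress=True)
def T_tool(s):
    T=np.eye(4);T[:3,:3]=R.from_rotvec(s["orientation"]).as_matrix();T[:3,3]=s["tool_pos"];return T
def grab(n,fn=None):
    s=read_state();c=read_camera(n)
    if n=="wrist": c["world_from_camera"]=T_tool(s)@c["hand_eye"]
    if fn: cv2.imwrite(fn,c["frame"][:,:,::-1])
    return c
def ray(c,u,v):
    f=240/np.tan(np.radians(c["vertical_fov"]/2));M=c["world_from_camera"]
    d=M[:3,:3]@np.array([(u-c["cx"])/f,(v-c["cy"])/f,1.]);return M[:3,3],d/np.linalg.norm(d)
def onplane(c,u,v,z):
    o,d=ray(c,u,v);return o+d*(z-o[2])/d[2]
def tri(rs):
    A=0;b=0
    for o,d in rs:
        P=np.eye(3)-np.outer(d,d);A=A+P;b=b+P@o
    p=np.linalg.solve(A,b);return p,[np.linalg.norm((np.eye(3)-np.outer(d,d))@(p-o)) for o,d in rs]
def proj(c,p):
    f=240/np.tan(np.radians(c["vertical_fov"]/2));M=np.linalg.inv(c["world_from_camera"])
    q=M[:3,:3]@np.array(p)+M[:3,3];return np.array([c["cx"]+f*q[0]/q[2],c["cy"]+f*q[1]/q[2]])
E
python3 - <<'E'
from h import *
c=grab("top")
cr=c["frame"][150:260,220:380,::-1]
cv2.imwrite("pics/topcrop.png",cv2.resize(cr,None,fx=5,fy=5,interpolation=cv2.INTER_CUBIC))
for n,u,v,z in [("cap",294,182,.149),("jam",242,187,.085),("pep",345,202,.105),("salt",272,233,.09),("holderfoot",298,196,.005)]:
    print(n,onplane(c,u,v,z))
E
```

```text
cap [ 0.4855 -0.0342  0.149 ]
jam [0.4887 0.0956 0.085 ]
pep [ 0.4483 -0.1556  0.105 ]
salt [0.374  0.0196 0.09  ]
holderfoot [ 0.486  -0.0387  0.005 ]
```

View pics/topcrop.png

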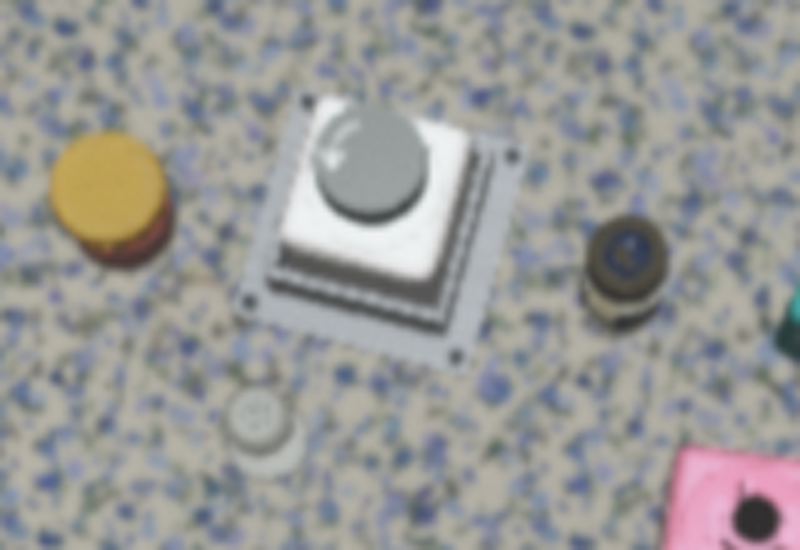

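View pics/wrist0.png

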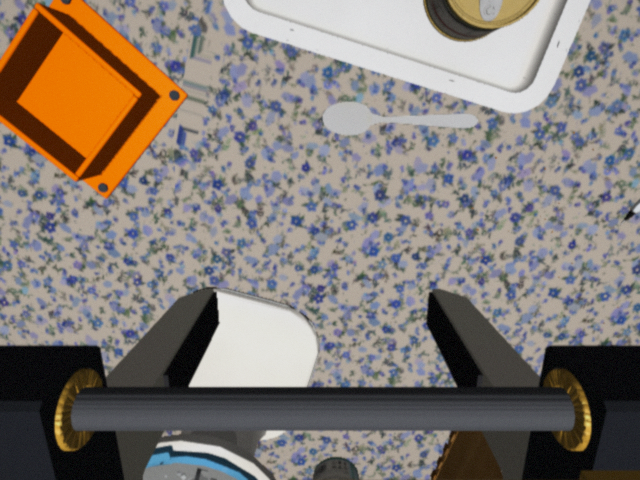

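The crop confirms it: white square bottle, round grey cap with an arrow, centred near top pixel (294.6,182.4), in a grey socket. I'll raise the arm and move over it.

```bash
cat >> h.py <<'E'
def cmd(p,s=None):
    s=s or read_state();T=T_tool(s)
    return T[:3,:3].T@(np.array(p)-T[:3,3])/0.5
E
python3 - <<'E'
from h import *
s=read_state();p=s["tool_pos"]
print(cmd(p+[0,0,.16]),cmd([0.30,-0.33,.36]),cmd([.475,-.035,.36]))
c=grab("scene");
print("cap top in scene px",proj(c,[.4855,-.0342,.149]))
E
```

```text
[ 0.     -0.0004 -0.32  ] [ 0.3927 -0.3988 -0.3267] [ 0.893  -0.8682 -0.3261]
cap top in scene px [347.6824 210.9805]
```

{"fn": "jog_arm", "kwargs": {"motion": [1, 0, 0, -0.12, 0, 0, 0, 1, 0, 0, -0.22, 0, 0, 0, 1, 0, 0, -0.32, 0, 0, 0, 1, 0.07, -0.07, -0.33, 0, 0, 0, 1, 0.14, -0.14, -0.33, 0, 0, 0, 1, 0.21, -0.21, -0.33, 0, 0, 0, 1, 0.28, -0.28, -0.33, 0, 0, 0, 1, 0.35, -0.35, -0.33, 0, 0, 0]}}

```text
t: 1.05
tool_pos: [0.2868, -0.3576, 0.3616]
orientation: [-3.11, -0.44, -0.0]
force: [1.1, -0.2, 0.1]
opening: 0.0929
```

{"fn": "jog_arm", "kwargs": {"motion": [1, 0.07, -0.065, 0, 0, 0, 0, 1, 0.14, -0.13, 0, 0, 0, 0, 1, 0.21, -0.2, 0, 0, 0, 0, 1, 0.28, -0.265, 0, 0, 0, 0, 1, 0.35, -0.33, 0, 0, 0, 0, 1, 0.42, -0.4, 0, 0, 0, 0, 1, 0.49, -0.465, 0, 0, 0, 0, 1, 0.54, -0.515, 0.08, 0, 0, 0]}}

```text
t: 1.85
tool_pos: [0.4768, -0.0348, 0.3292]
orientation: [3.108, 0.443, 0.015]
force: [1.7, -0.4, 0.2]
opening: 0.093
```

```bash
python3 - <<'E'
from h import *
s=read_state();print(s["tool_pos"],s["orientation"],s["dq"],s["force"])
c=grab("wrist","pics/w1.png");np.savez("w1.npz",frame=c["frame"],M=c["world_from_camera"])
print(read_state()["tool_pos"],proj(c,[.4855,-.0342,.149]))
c=grab("scene","pics/s1.png")
E
```

```text
[ 0.4768 -0.0348  0.3292] [3.1083 0.443  0.0148] [ 0.655   0.2446  0.5829 -0.0153 -0.7721  0.6453] [ 1.695  -0.4133  0.2053]
[ 0.475  -0.0311  0.3188] [324.3009 200.065 ]
```

View pics/w1.png

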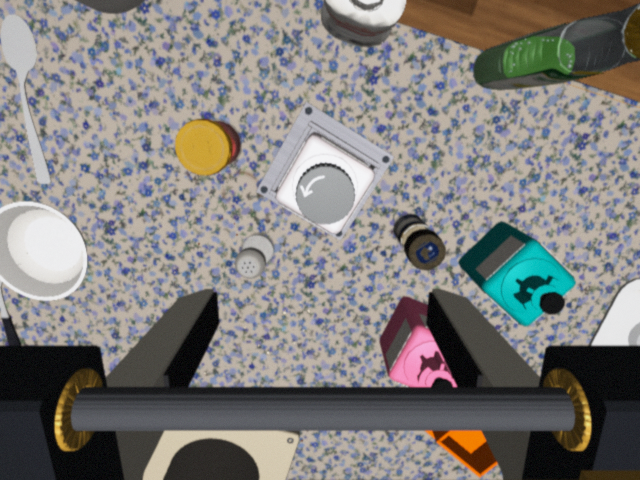

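View pics/s1.png

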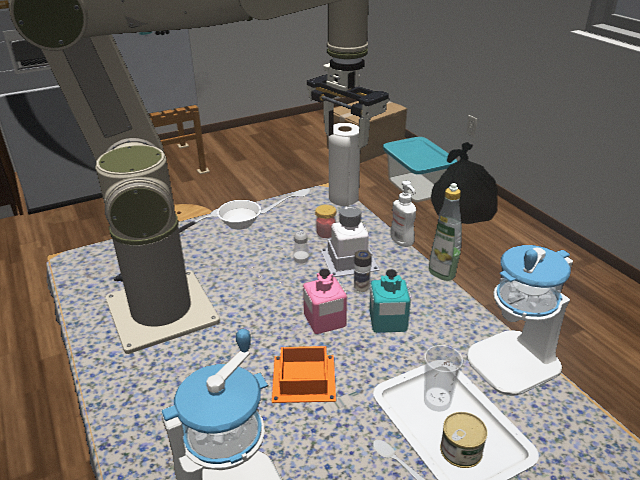

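The wrist picture shows the grey ribbed cap with the arrow at (326,193) on the white bottle in the grey holder; the prediction was (324,200), but the arm was still moving. The scene view shows the same cap at (349,215). I'll settle and measure with the arm still.

{"fn": "jog_arm", "kwargs": {"motion": [1, 0, 0, 0, 0, 0, 0, 1, 0, 0, 0, 0, 0, 0, 1, 0, 0, 0, 0, 0, 0]}}

```text
t: 2.25
tool_pos: [0.4731, -0.0344, 0.3205]
orientation: [-3.107, -0.445, 0.007]
force: [-0.4, -0.8, -0.1]
opening: 0.0928
```

```bash
cat > meas.py <<'E'
from h import *
import sys
tag=sys.argv[1]
s=read_state();print(s["tool_pos"],s["orientation"],"dqmax",abs(s["dq"]).max(),s["force"])
c=grab("wrist",f"pics/w_{tag}.png")
import pickle;pickle.dump(c,open(f"w_{tag}.pkl","wb"))
t=grab("top",f"pics/t_{tag}.png");pickle.dump(t,open(f"t_{tag}.pkl","wb"))
sc=grab("scene",f"pics/s_{tag}.png");pickle.dump(sc,open(f"s_{tag}.pkl","wb"))
g=[.4855,-.0342,.149]
for n,k,w in [("w",c,55),("t",t,25),("s",sc,25)]:
    u,v=proj(k,g).astype(int);print(n,u,v)
    x0,y0=max(0,u-w),max(0,v-w);cr=k["frame"][y0:v+w,x0:u+w,::-1];print(x0,y0)
    cv2.imwrite(f"pics/{n}_{tag}_c.png",cv2.resize(cr,None,fx=500/(2*w),fy=500/(2*w),interpolation=cv2.INTER_CUBIC))
E
python3 meas.py a
python3 -c "
import cv2,numpy as np
cv2.imwrite('pics/abc.png',cv2.resize(np.hstack([cv2.imread(f'pics/{n}_a_c.png') for n in 'wts']),(798,266)))"
```

```text
[ 0.4731 -0.0344  0.3205] [-3.1066 -0.4451  0.0073] dqmax 0.0042852412536846345 [-0.3754 -0.797  -0.1106]
w 327 195
272 140
t 293 181
268 156
s 347 210
322 185
```

View pics/abc.png

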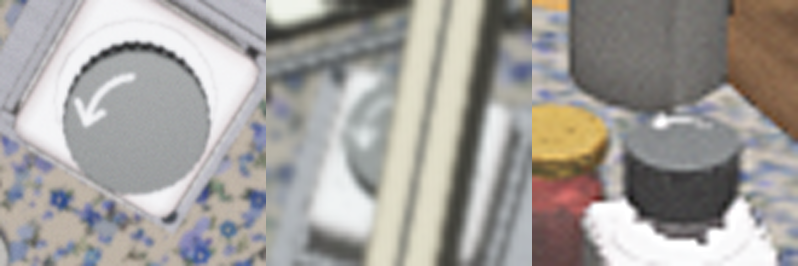

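Wrist crop shows the cap top disc clearly; top is now hidden by the arm, but the first top image is usable. I'll fit the disc in wrist, scene and the first top picture.

```bash
cat > fit.py <<'E'
from h import *
import pickle
def disc(img,u,v,w,lo,hi,smax=25,dbg=None,scale=6):
    # neutral grey mask in ROI, upscaled; ellipse of the hull
    x0,y0=int(u-w),int(v-w)
    cr=cv2.resize(img[y0:y0+2*w,x0:x0+2*w],None,fx=scale,fy=scale,interpolation=cv2.INTER_CUBIC)
    i=cr.astype(int);g=i.mean(2);sat=i.max(2)-i.min(2)
    m=((g>lo)&(g<hi)&(sat<smax)).astype(np.uint8)*255
    m=cv2.morphologyEx(m,cv2.MORPH_OPEN,np.ones((9,9),np.uint8))
    cs,_=cv2.findContours(m,cv2.RETR_EXTERNAL,cv2.CHAIN_APPROX_NONE)
    cs=[c for c in cs if cv2.contourArea(c)>200]
    best=max(cs,key=lambda c:cv2.contourArea(c)*(1 if cv2.pointPolygonTest(c,(w*scale,w*scale),False)>=0 else .01))
    e=cv2.fitEllipse(cv2.convexHull(best))
    if dbg:
        o=cr[:,:,::-1].copy();cv2.ellipse(o,e,(0,0,255),1);cv2.drawContours(o,[best],-1,(0,255,0),1)
        cv2.imwrite(dbg,cv2.resize(o,(400,400)))
    off=(scale-1)/2
    return (np.array(e[0])-off)/scale+[x0,y0],np.array(e[1])/scale,e[2]
E
python3 - <<'E'
from fit import *
w=pickle.load(open("w_a.pkl","rb"));s=pickle.load(open("s_a.pkl","rb"));t=pickle.load(open("t_a.pkl","rb"))
t["frame"]=cv2.imread("pics/top0.png")[:,:,::-1]
for n,k,p in [("w",w,(327,193)),("t",t,(294,182)),("s",s,(349,212))]:
    f=k["frame"];print(n,[f[p[1]+d,p[0]+e] for d,e in [(0,0),(2,3),(4,0)]])
rw=disc(w["frame"],327,193,45,110,172,25,"pics/dw.png")
rt=disc(t["frame"],294,182,18,110,180,25,"pics/dt.png",12)
rs=disc(s["frame"],349,212,16,75,150,25,"pics/ds.png",12)
for r in(rw,rt,rs):print(r)
cv2.imwrite("pics/d.png",cv2.resize(np.hstack([cv2.imread(f"pics/d{k}.png") for k in "wts"]),(798,266)))
R_=[ray(w,*rw[0]),ray(t,*rt[0]),ray(s,*rs[0])]
print("w,s",tri([R_[0],R_[2]]));print("w,t",tri(R_[:2]));print("all",tri(R_))
for k,r in[(w,rw),(t,rt),(s,rs)]:print(onplane(k,*r[0],.149))
f=240/np.tan(np.radians(w["vertical_fov"]/2));print(f)
E
```

```text
w [array([163, 167, 168], dtype=uint8), array([161, 164, 165], dtype=uint8), array([161, 163, 163], dtype=uint8)]
t [array([153, 159, 158], dtype=uint8), array([153, 160, 159], dtype=uint8), array([155, 161, 160], dtype=uint8)]
s [array([141, 142, 142], dtype=uint8), array([133, 136, 142], dtype=uint8), array([150, 152, 153], dtype=uint8)]
(array([327.9318, 190.1369]), array([59.5798, 61.5614]), 61.16151428222656)
(array([290.884 , 174.5652]), array([35.9754, 45.7623]), 66.62197875976562)
(array([346.9812, 205.8998]), array([28.0357, 46.4834]), 166.18829345703125)
w,s (array([ 0.4894, -0.0307,  0.1601]), [np.float64(0.0035177705962514765), np.float64(0.0035177705962516756)])
w,t (array([ 0.4954, -0.0298,  0.1798]), [np.float64(0.001656703034556349), np.float64(0.001656703034556359)])
all (array([ 0.4932, -0.029 ,  0.1615]), [np.float64(0.0035950801174603328), np.float64(0.006771603429516869), np.float64(0.00642930698123213)])
[ 0.4903 -0.0333  0.149 ]
[ 0.5034 -0.0267  0.149 ]
[ 0.4964 -0.0118  0.149 ]
412.0338249822143
```

View pics/d.png

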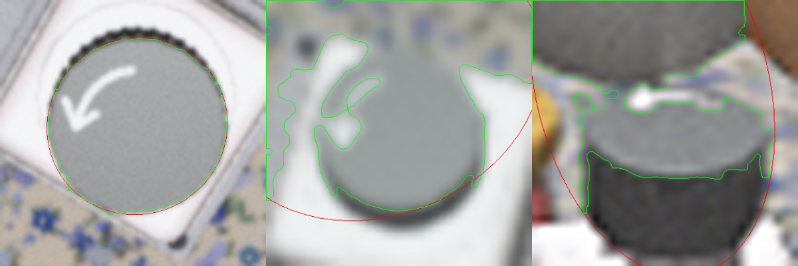

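Wrist fit is good: centre (327.9,190.1), diameter about 60 px. The top and scene masks leaked, so I'll discard those. I'll take a second wrist view from lower and to one side.

{"fn": "jog_arm", "kwargs": {"motion": [1, 0.015, -0.06, 0.08, 0, 0, 0, 1, 0.03, -0.11, 0.16, 0, 0, 0, 1, 0.03, -0.11, 0.2, 0, 0, 0, 1, 0.03, -0.11, 0.2, 0, 0, 0, 1, 0.03, -0.11, 0.2, 0, 0, 0, 1, 0.03, -0.11, 0.2, 0, 0, 0]}}

```text
t: 3.0
tool_pos: [0.4728, 0.0222, 0.2229]
orientation: [-3.108, -0.443, 0.002]
force: [-0.7, -0.0, 1.1]
opening: 0.0929
```

```bash
python3 meas.py b; python3 - <<'E'
from fit import *
a=pickle.load(open("w_a.pkl","rb"));b=pickle.load(open("w_b.pkl","rb"));print(proj(b,[.490,-.033,.149]))
E
```

```text
[0.4728 0.0222 0.2229] [-3.1076 -0.4434  0.0018] dqmax 0.004184853593199459 [-0.6789 -0.0166  1.0768]
w 409 248
354 193
t 293 181
268 156
s 347 210
322 185
[410.2979 241.3613]
```

View pics/w_b.png

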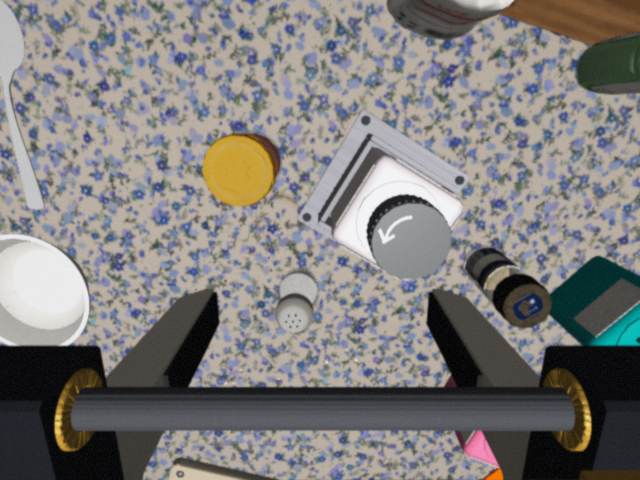

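Cap top is at about (410,240), matching the prediction (410,241). Triangulating now.

```bash
python3 - <<'E'
from fit import *
a=pickle.load(open("w_a.pkl","rb"));b=pickle.load(open("w_b.pkl","rb"))
ra=disc(a["frame"],327,193,45,110,172,25,"pics/da.png")
print(b["frame"][245,415])
rb=disc(b["frame"],412,241,55,90,172,25,"pics/db.png")
print(ra,rb)
cv2.imwrite("pics/d2.png",np.hstack([cv2.imread("pics/da.png"),cv2.imread("pics/db.png")]))
print(tri([ray(a,*ra[0]),ray(b,*rb[0])]),onplane(a,*ra[0],.149),onplane(b,*rb[0],.149))
# holder foot screws from a,b
# w_b screws: (365,120),(460,180),(306,217)
for u,v in[(365,120),(460,180),(306,217)]:print(onplane(b,u,v,.005))
E
```

```text
[145 147 148]
(array([327.9318, 190.1369]), array([59.5798, 61.5614]), 61.16151428222656) (array([415.5959, 255.6862]), array([103.5695, 117.8243]), 82.94805145263672)
(array([ 0.4931, -0.0304,  0.1809]), [np.float64(0.0030011886387989028), np.float64(0.0030011886387989756)]) [ 0.4903 -0.0333  0.149 ] [ 0.4815 -0.0398  0.149 ]
[0.5565 0.0059 0.005 ]
[ 0.5287 -0.1014  0.005 ]
[0.4501 0.0341 0.005 ]
```

View pics/d2.png

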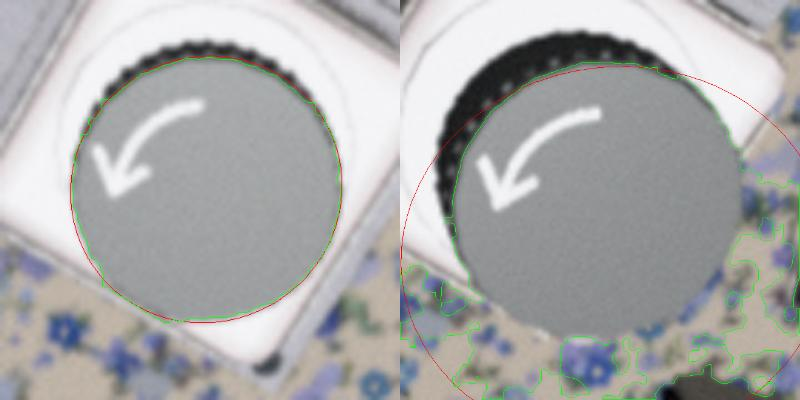

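```bash
sed -i 's/np.ones((9,9),np.uint8)/cv2.getStructuringElement(cv2.MORPH_ELLIPSE,(ker,ker))/; s/scale=6)/scale=6,ker=9)/' fit.py; python3 - <<'E'
from fit import *
a=pickle.load(open("w_a.pkl","rb"));b=pickle.load(open("w_b.pkl","rb"))
ra=disc(a["frame"],328,190,45,130,185,12,"pics/da.png",6,61)
rb=disc(b["frame"],410,240,50,125,160,12,"pics/db.png",6,91)
print(ra,rb)
cv2.imwrite("pics/d2.png",np.hstack([cv2.imread("pics/da.png"),cv2.imread("pics/db.png")]))
print(tri([ray(a,*ra[0]),ray(b,*rb[0])]),onplane(a,*ra[0],.149),onplane(b,*rb[0],.149))
for k,r in((a,ra),(b,rb)):
    p,q=[onplane(k,r[0][0]+s*r[1].mean()/2,r[0][1],.149) for s in(-1,1)];print("dia",np.linalg.norm(p-q))
f1=onplane(b,460,180,.005);f2=onplane(b,306,217,.005);f0=onplane(b,365,120,.005)
print("holder centre",(f1+f2)/2,"diag",np.linalg.norm(f1-f2),"yaw",np.arctan2(*(f0-f1)[[1,0]]))
E
```

```text
(array([328.5721, 191.4229]), array([57.0416, 61.3566]), 47.97761917114258) (array([411.81  , 241.8147]), array([71.8184, 80.3468]), 55.089698791503906)
(array([ 0.4895, -0.0342,  0.1482]), [np.float64(0.00026613792813454107), np.float64(0.0002661379281346148)]) [ 0.4894 -0.0341  0.149 ] [ 0.49   -0.0341  0.149 ]
dia 0.05205871335596883
dia 0.05049410650106562
holder centre [ 0.4894 -0.0336  0.005 ] diag 0.1565861370237974 yaw 1.3168166216685224
```

View pics/d2.png

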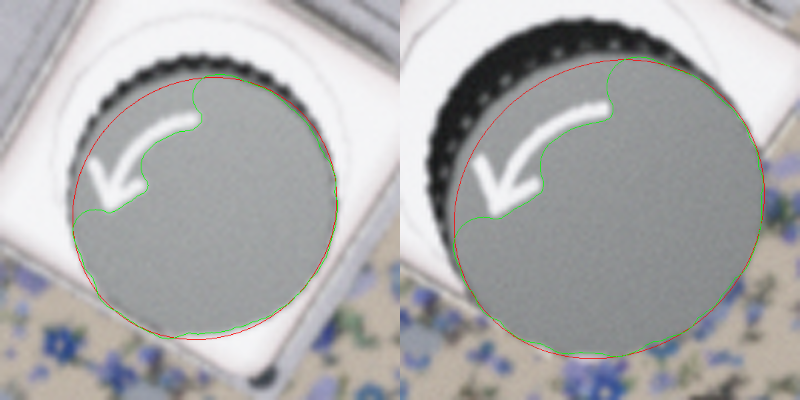

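Cap top triangulates to (0.4895,-0.034,0.148), against 0.149 expected in height. The disc measures about 51–52 mm; the arrow cuts a little off it. The holder's screws give its centre at (0.489,-0.0336), which agrees, so I'll move above it.

```bash
python3 - <<'E'
from h import *
print(cmd([.490,-.0337,.19]),cmd([.490,-.0337,.1245]))
s=read_state();M=T_tool(s)[:3,:3];print(M)
# correction turn to be exactly vertical
z=M[:,2];ax=np.cross(z,[0,0,-1]);print("tilt fix tool rotvec/(pi/2)",M.T@ax/(np.pi/2))
E
```

```text
[0.0021 0.1177 0.0643] [0.0022 0.1181 0.1953]
[[ 0.96    0.2799 -0.0021]
 [ 0.2799 -0.96    0.0025]
 [-0.0014 -0.003  -1.    ]]
tilt fix tool rotvec/(pi/2) [-0.0019  0.0009  0.    ]
```

{"fn": "jog_arm", "kwargs": {"motion": [1, 0.002, 0.06, 0.03, 0, 0, 0, 1, 0.002, 0.118, 0.064, 0, 0, 0, 1, 0.002, 0.118, 0.064, 0, 0, 0, 1, 0.002, 0.118, 0.064, 0, 0, 0, 1, 0.002, 0.118, 0.064, 0, 0, 0]}}

```text
t: 3.65
tool_pos: [0.4904, -0.0335, 0.1912]
orientation: [-3.107, -0.444, 0.001]
force: [-0.4, 0.6, 0.3]
opening: 0.093
```

```bash
python3 meas.py c; python3 - <<'E'
from h import *
print(cmd([.490,-.0337,.1245]),read_state()["tool_pos"])
import pickle;c=pickle.load(open("w_c.pkl","rb"));print(proj(c,[.49,-.0337,.149]))
E
```

```text
[ 0.4904 -0.0335  0.1912] [-3.1074 -0.4436  0.0007] dqmax 0.010512861423051575 [-0.361   0.5577  0.2514]
w 321 266
266 211
t 293 181
268 156
s 347 210
322 185
[-0.0011  0.0009  0.1332] [ 0.4904 -0.0332  0.1911]
[323.2117 259.8328]
```

View pics/w_c.png

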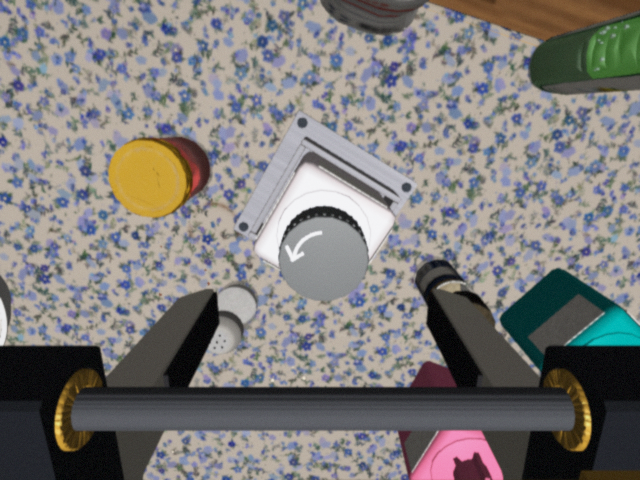

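```bash
python3 - <<'E'
from fit import *
c=pickle.load(open("w_c.pkl","rb"))
r=disc(c["frame"],323,257,60,105,165,14,"pics/dc.png",5,31)
print(r,onplane(c,*r[0],.149),c["frame"][260,330])
E
```

```text
(array([323.4125, 259.0463]), array([84.7767, 90.5417]), 90.00977325439453) [ 0.4905 -0.0337  0.149 ] [146 152 149]
```

View pics/dc.png

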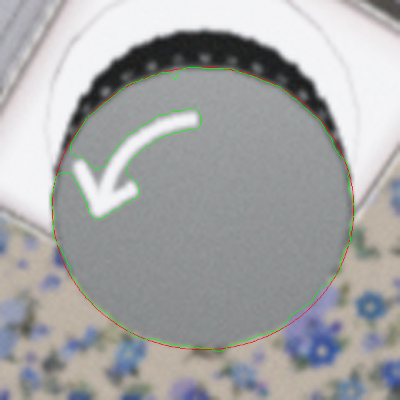

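This clean fit puts the cap at (0.4905,-0.0337), under the tool to within 0.5 mm. Descending.

{"fn": "jog_arm", "kwargs": {"motion": [1, 0, 0.001, 0.04, 0, 0, 0, 1, 0, 0.001, 0.08, 0, 0, 0, 1, 0, 0.001, 0.11, 0, 0, 0, 1, 0, 0.001, 0.13, 0, 0, 0, 1, 0, 0.001, 0.133, 0, 0, 0, 1, 0, 0.001, 0.133, 0, 0, 0, 1, 0, 0.001, 0.133, 0, 0, 0]}}

```text
t: 4.5
tool_pos: [0.4912, -0.0337, 0.1256]
orientation: [-3.108, -0.445, -0.002]
force: [-0.2, 0.1, 0.3]
opening: 0.0928
```

{"fn": "jog_arm", "kwargs": {"motion": [0, 0, 0, 0, 0, 0, 0, 0, 0, 0, 0, 0, 0, 0, 0, 0, 0, 0, 0, 0, 0, 0, 0, 0, 0, 0, 0, 0, 0, 0, 0, 0, 0, 0, 0, 0, 0, 0, 0, 0, 0, 0, 0, 0, 0, 0, 0, 0, 0], "grip_force": 45}}

```text
t: 5.2
tool_pos: [0.4911, -0.0336, 0.1256]
orientation: [-3.108, -0.445, -0.001]
force: [0.6, 0.8, 0.0]
opening: 0.0509
```

```bash
python3 meas.py d; python3 -c "
from h import *
s=read_state();print(s['tool_pos'],s['opening'],s['wrist_torque'],s['q'])"
```

```text
[ 0.4911 -0.0336  0.1256] [-3.1077 -0.4454 -0.0015] dqmax 0.0015889218599822433 [0.5693 0.8495 0.0104]
w 320 321
265 266
t 293 181
268 156
s 347 210
322 185
[ 0.4912 -0.0335  0.1256] 0.051052002965247964 [ 0.1519  0.0785 -0.0137] [-0.1743 -0.1193  1.8706  0.0024  1.39    1.1114]
```

View pics/w_d.png

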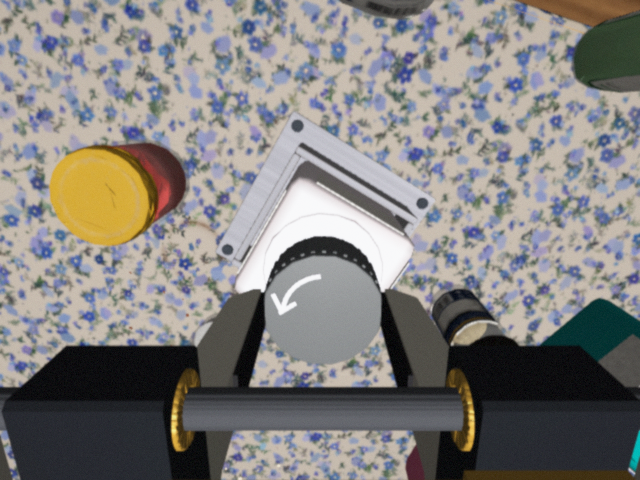

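The fingers close on the cap at 51 mm and it is centred at u≈323. Now press down gently.

{"fn": "jog_arm", "kwargs": {"motion": [0, 0, 0, 0.004, 0, 0, 0, 0, 0, 0, 0.008, 0, 0, 0, 0, 0, 0, 0.011, 0, 0, 0, 0, 0, 0, 0.014, 0, 0, 0, 0, 0, 0, 0.014, 0, 0, 0, 0, 0, 0, 0.014, 0, 0, 0]}}

```text
t: 5.95
tool_pos: [0.4915, -0.0336, 0.1197]
orientation: [-3.108, -0.446, -0.003]
force: [-4.9, 1.3, 10.5]
opening: 0.0516
```

Pressed 5.9 mm at 10.5 N, where the spring predicts 11 N. Press to about 7 mm and start twisting.

{"fn": "jog_arm", "kwargs": {"motion": [0, -0.002, 0, 0.004, 0, 0, 0, 0, -0.002, 0, 0.0045, 0, 0, -0.05, 0, -0.002, 0, 0.0045, 0, 0, -0.1, 0, -0.002, 0, 0.0045, 0, 0, -0.15, 0, -0.002, 0, 0.0045, 0, 0, -0.2, 0, -0.002, 0, 0.0045, 0, 0, -0.25, 0, -0.002, 0, 0.0045, 0, 0, -0.3, 0, -0.002, 0, 0.0045, 0, 0, -0.3, 0]}}

```text
validation failed for argument at $.mo...
```

```bash
python3 meas.py e; python3 -c "
from h import *
s=read_state();print(s['tool_pos'],s['opening'],s['force'],s['wrist_torque'],s['q']);M=T_tool(s);print('yaw',np.arctan2(M[1,0],M[0,0]))"
```

```text
[ 0.4915 -0.0336  0.1197] [-3.108  -0.4455 -0.0029] dqmax 0.0017191150091239657 [-4.9083  1.3027 10.5301]
w 320 328
265 273
t 293 181
268 156
s 347 210
322 185
[ 0.4915 -0.0336  0.1197] 0.05108483575870102 [-4.8136  1.3303 10.4035] [ 0.2583  0.867  -0.0209] [-0.1743 -0.1143  1.8769  0.0023  1.3777  1.1114]
yaw 0.28471733455600934
```

View pics/w_e.png

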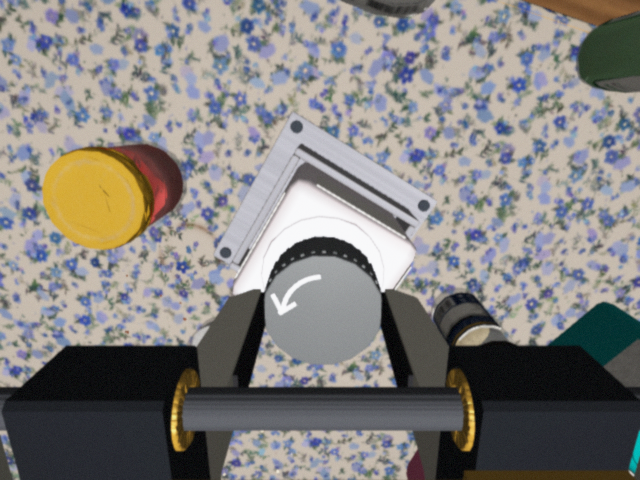

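The list had one number too many and was refused; nothing moved. The cap still sits between the fingers, pressed. Sending it again.

{"fn": "jog_arm", "kwargs": {"motion": [0, -0.002, 0, 0.004, 0, 0, 0, 0, -0.002, 0, 0.0045, 0, 0, -0.05, 0, -0.002, 0, 0.0045, 0, 0, -0.1, 0, -0.002, 0, 0.0045, 0, 0, -0.15, 0, -0.002, 0, 0.0045, 0, 0, -0.2, 0, -0.002, 0, 0.0045, 0, 0, -0.25, 0, -0.002, 0, 0.0045, 0, 0, -0.3, 0, -0.002, 0, 0.0045, 0, 0, -0.3]}}

```text
t: 6.9
tool_pos: [0.4923, -0.0341, 0.1195]
orientation: [2.918, 1.163, 0.009]
force: [-0.3, 1.9, 10.7]
opening: 0.0516
```

```bash
python3 meas.py f; python3 -c "
from h import *
s=read_state();print(s['tool_pos'],s['opening'],s['force'],s['wrist_torque'],s['q']);M=T_tool(s);print('yaw',np.arctan2(M[1,0],M[0,0]))"
```

```text
[ 0.4923 -0.0341  0.1195] [2.9175 1.1634 0.0093] dqmax 0.0698467428192416 [-0.2563  1.8644 10.6929]
w 312 327
257 272
t 293 181
268 156
s 347 210
322 185
[ 0.4924 -0.0341  0.1195] 0.051336015670187085 [-0.2135  1.7254 10.1757] [0.1873 0.0481 0.0333] [-0.1751 -0.1163  1.8793  0.0026  1.3732  0.6392]
yaw 0.7560881721438957
```

View pics/w_f.png

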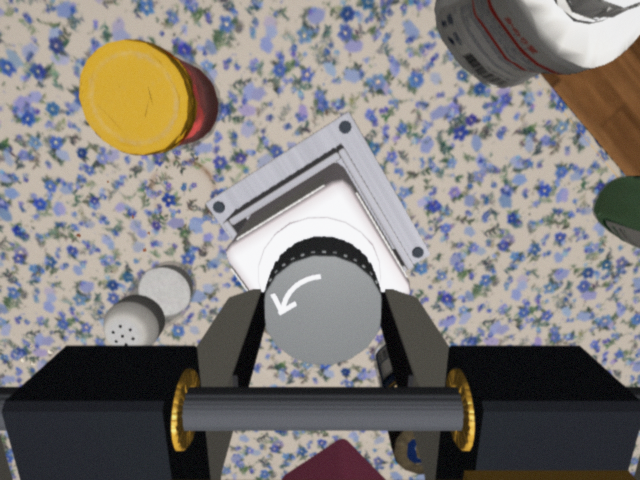

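The cap turns with the gripper: the arrow stays put in the picture while the bottle and holder rotate. It has turned 0.47 rad, held down at 10.5 N. Continuing to about 1.15 rad.

{"fn": "jog_arm", "kwargs": {"motion": [0, -0.0015, -0.0015, 0.004, 0, 0, -0.05, 0, -0.0015, -0.0015, 0.004, 0, 0, -0.11, 0, -0.0015, -0.0015, 0.004, 0, 0, -0.18, 0, -0.0015, -0.0015, 0.004, 0, 0, -0.25, 0, -0.0015, -0.0015, 0.004, 0, 0, -0.32, 0, -0.0015, -0.0015, 0.004, 0, 0, -0.39, 0, -0.0015, -0.0015, 0.004, 0, 0, -0.44, 0, -0.0015, -0.0015, 0.004, 0, 0, -0.44]}}

```text
t: 7.85
tool_pos: [0.492, -0.0333, 0.1189]
orientation: [2.349, 2.082, 0.012]
force: [-2.8, 5.2, 10.2]
opening: 0.0511
```

```bash
python3 meas.py g; python3 -c "
from h import *
s=read_state();print(s['tool_pos'],s['opening'],s['force'],s['wrist_torque'],s['q']);M=T_tool(s);print('yaw',np.arctan2(M[1,0],M[0,0]))"
```

```text
[ 0.492  -0.0333  0.1189] [2.3487 2.0819 0.0117] dqmax 0.0724211429115684 [-2.7674  5.2431 10.2483]
w 307 320
252 265
t 293 181
268 156
s 347 210
322 185
[ 0.492  -0.0333  0.1189] 0.05131318147759049 [-3.2873  4.3465 11.5717] [0.8531 0.6771 0.0632] [-0.1747 -0.1187  1.8827  0.004   1.3707 -0.0524]
yaw 1.4477099488298104
```

View pics/w_g.png

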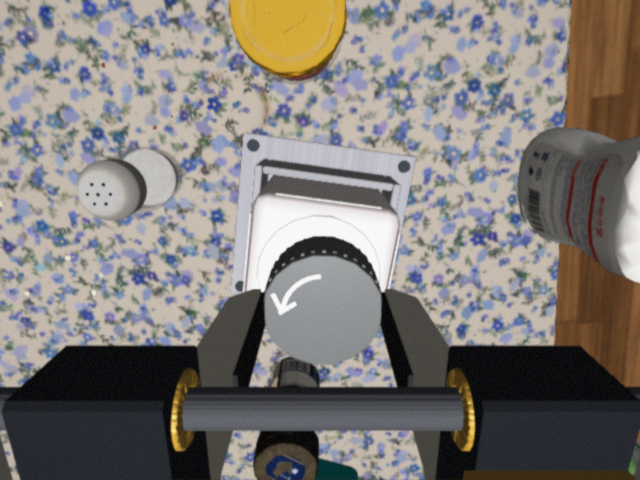

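Turned 1.16 rad, past the 0.80 needed. I'll lift slowly a little and check that the bottle stays put.

{"fn": "jog_arm", "kwargs": {"motion": [0, 0, 0, -0.006, 0, 0, 0, 0, 0, 0, -0.012, 0, 0, 0, 0, 0, 0, -0.018, 0, 0, 0, 0, 0, 0, -0.024, 0, 0, 0, 0, 0, 0, -0.03, 0, 0, 0, 0, 0, 0, -0.036, 0, 0, 0, 0, 0, 0, -0.036, 0, 0, 0]}}

```text
t: 8.7
tool_pos: [0.4924, -0.0335, 0.1375]
orientation: [2.351, 2.078, 0.013]
force: [0.6, -0.1, -1.0]
opening: 0.051
```

```bash
python3 meas.py h; python3 -c "
from h import *
s=read_state();print(s['tool_pos'],s['opening'],s['force'],s['wrist_torque'])"
python3 -c "
import cv2,numpy as np
a=cv2.imread('pics/w_h.png');b=cv2.imread('pics/s_g.png')[170:290,280:440];c=cv2.imread('pics/s_h.png')[170:290,280:440]
cv2.imwrite('pics/hh.png',np.hstack([cv2.resize(x,(400,300),interpolation=cv2.INTER_CUBIC) for x in (b,c)]))"
```

```text
[ 0.4924 -0.0335  0.1375] [2.351  2.0778 0.0126] dqmax 0.007084896675317424 [ 0.56   -0.1204 -0.9727]
w 308 301
253 246
t 293 181
268 156
s 347 210
322 185
[ 0.492  -0.0334  0.1369] 0.050707176825374144 [-0.1069 -0.3493 -1.0119] [-0.0593 -0.0756 -0.0187]
```

View pics/w_h.png

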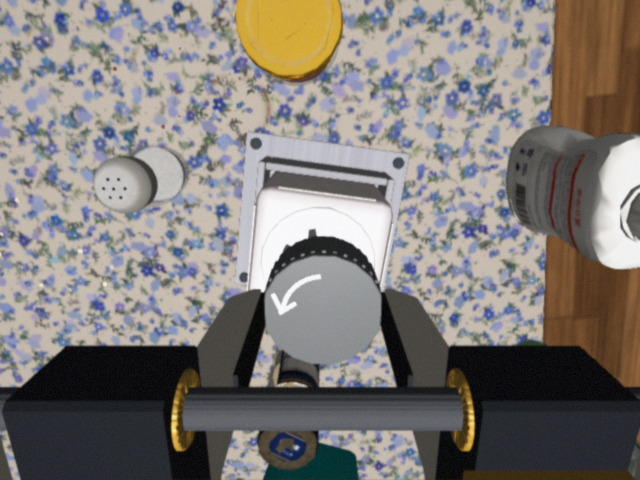

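View pics/hh.png

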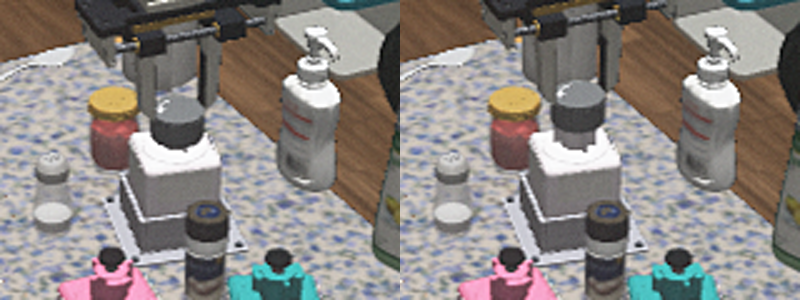

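The bottle stayed seated, the neck is visible below the risen cap, and the force is about the cap's weight. Lifting the rest of the way.

{"fn": "jog_arm", "kwargs": {"motion": [0, 0, 0, -0.025, 0, 0, 0, 0, 0, 0, -0.055, 0, 0, 0, 0, 0, 0, -0.09, 0, 0, 0, 0, 0, 0, -0.13, 0, 0, 0, 0, 0, 0, -0.165, 0, 0, 0, 0, 0, 0, -0.185, 0, 0, 0, 0, 0, 0, -0.194, 0, 0, 0, 0, 0, 0, -0.194, 0, 0, 0]}}

```text
t: 9.65
tool_pos: [0.4916, -0.0337, 0.2347]
orientation: [2.351, 2.078, 0.013]
force: [0.8, -0.4, -0.5]
opening: 0.0511
```

{"fn": "jog_arm", "kwargs": {"motion": [0, 0, 0, 0, 0, 0, 0, 0, 0, 0, 0, 0, 0, 0, 0, 0, 0, 0, 0, 0, 0, 0, 0, 0, 0, 0, 0, 0]}}

```text
t: 10.05
tool_pos: [0.4913, -0.0337, 0.2341]
orientation: [2.351, 2.078, 0.012]
force: [0.0, 0.2, -0.9]
opening: 0.0515
```

```bash
python3 meas.py i; python3 -c "
from h import *
import pickle
s=read_state();print(s['t'],s['tool_pos'],s['opening'],s['force'],s['wrist_torque'],T_tool(s)[:3,2])
c=pickle.load(open('w_i.pkl','rb'));print('mouth px',proj(c,[.4905,-.0337,.147]),'screws',[proj(c,p) for p in ([.5565,.0059,.005],[.4501,.0341,.005])])
b=cv2.imread('pics/s_i.png')[130:280,260:460];cv2.imwrite('pics/ii.png',cv2.resize(b,(800,600),interpolation=cv2.INTER_CUBIC))"
```

```text
[ 0.4913 -0.0337  0.2341] [2.3513 2.0782 0.012 ] dqmax 0.002493967457084272 [ 0.0177  0.2263 -0.9018]
w 313 240
258 185
t 293 181
268 156
s 347 210
322 185
10.2 [ 0.4915 -0.0337  0.2345] 0.051332674751653644 [ 0.461  -0.6518 -0.8923] [-0.0255 -0.0944 -0.0283] [ 0.0087  0.0023 -1.    ]
mouth px [320.5258 238.1221] screws [array([381.2743, 151.2014]), array([270.8026, 135.796 ])]
```

View pics/w_i.png

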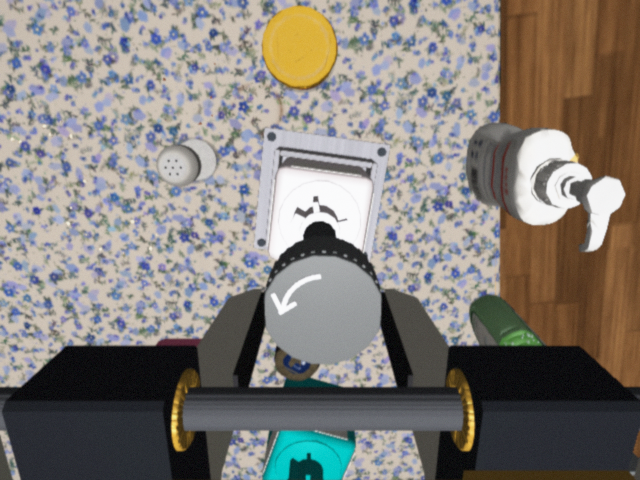

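View pics/ii.png

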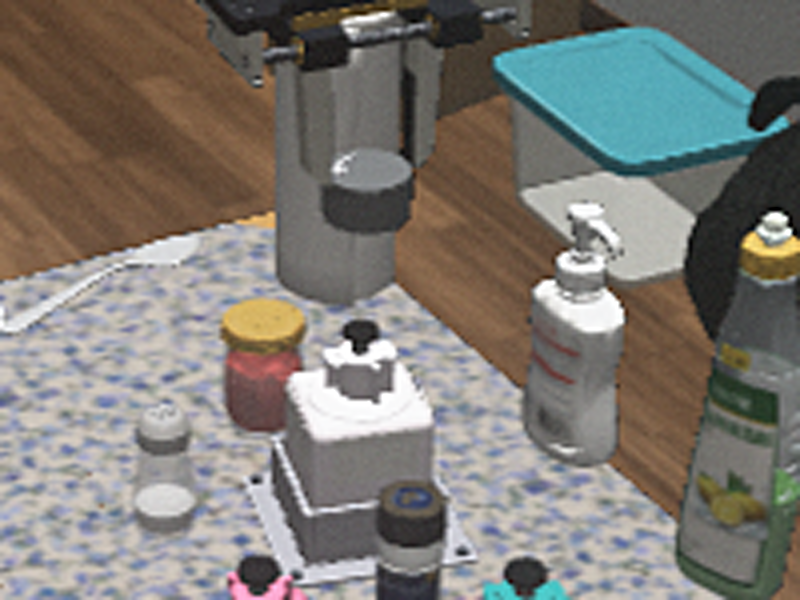

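The cap is level in the fingers above the open bottle. The seal shows at about (319,235) in the wrist view, where the mouth was predicted at (320.5,238). The bottle is seated and the jars are in place, so I'm handing in.

```bash
python3 -c "
from h import *
print(close_job())"
```

```text
the job is handed in; nothing more can be done
None
```

The cap is off. The arm is holding it level above the open bottle, and I handed the job in at about 10 s of the 40 s allowed. The hand-in gave no verdict.

**What I did:** I gripped the grey cap at 45 N and pressed it down 6–7 mm, with the wrist showing 10–12 N throughout. While it was held down I twisted it 1.16 rad counter-clockwise, then lifted it straight up.

**Last checks:**
- **Cap:** it is about 0.01 rad from level. Its lower edge is about 81 mm above the seal and about 1 mm off the bottle's axis. The force on the tool was about 0.9 N with the arm still. The height comes from the tool pose and the grasp offset, not from a separate camera measurement.
- **Bottle:** it looks upright and seated in its holder, judged from the pictures rather than measured.
- **Jars:** all three look undisturbed, also judged from the pictures.

**What disagreed or went wrong:**
- **Masks:** the first colour masks in the top and scene views leaked into the background, and so did the first one in the second wrist view. I dropped them and used clean wrist fits, which put the cap top at 0.148 m against 0.149 m expected.
- **Opening:** the fingers read 51 mm on the 54 mm cap.
- **Refused move:** one move call had a number too many and was refused; nothing moved.

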